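Wake the sleeping parts scale and tare it

TASK

Of the two parts scales on the bench, the one with the empty pan has gone to sleep. Wake it by pressing down lightly on its bare pan for a moment with the fingertips, let the pan come back up, then lightly press its long bar-shaped tare key well down for a moment, let go and withdraw. Do not press the round keys, do not touch the scale that carries the cup of bolts, and leave everything else standing where it is.

Things in the scene. Friction and masses are not known exactly. Their poses are not given: they have to be found in the camera images.
- scale: the bench scale with the empty pan: white housing 280 mm (its x) x 220 mm (its y), fixed to the table. Its +x runs from the key row to the pan, z up; it stands turned by up to 0.3 rad. Origin: centre of the underside, on the table. Housing top 50 mm above the table; the display in the middle, between keys and pan, rises to 60 mm. It may be the left or the right of the two scales
- pan_top (a point): centre of the top face of the empty pan: flat bare steel square, 170 x 170 mm, its top 72 mm above the table when free, 48 mm along +x from the scale's centre
- pan (a joint): how far the empty pan is pushed down, m: 0 free, 0.008 on its stop. Springs back; starts to move at about 1 N, then 0.9 N more per mm, so about 8 N puts it on its stop
- tare_key_top (a point): centre of the top face of the tare key, the only long bar-shaped key: 22 mm (scale x) x 56 mm (scale y), in the middle of the key row on the scale's near side; its top is 60 mm above the table, 10 mm proud of the housing; 108 mm along -x from the scale's centre
- tare_key (a joint): how far the tare key is pressed, m: 0 up, 0.006 fully down. Springs back; starts to move at about 1 N, 5 N holds it fully down
- round_left_top (a point): centre of the top of the small round key at the +y end of the key row, 22 mm across, 74 mm from the middle of the tare key, same height and colour as it
- round_left (a joint): how far that round key is pressed, m: 0 up, 0.006 fully down; to be left alone
- round_right_top (a point): centre of the top of the small round key at the -y end of the key row, 22 mm across, 74 mm from the middle of the tare key
- round_right (a joint): how far that round key is pressed, m: 0 up, 0.006 fully down; to be left alone
- loaded_scale: the other scale, the same model and size, with the cup of bolts on its pan; fixed to the table, origin and axes as for the empty one; not to be touched
- nut: loose hex nut lying flat on the empty scale's housing, beside its display; 26 mm across, 13 mm high; origin: centre of underside. Loose; to be left where it is
- bolt_cup: black cup of bolts standing on the pan of the loaded scale, 90 mm across at the rim, 60 mm high; origin: centre of underside. Loose; to be left where it is
- weight: small brass weight standing on the table between the two scales, 32 mm across, 51 mm high; origin: centre of underside. Loose; to be left where it is
- jar: lidded jar standing on the left of the table, 60 mm across, 85 mm high; origin: centre of underside. Loose; to be left where it is
- tape: roll of grey tape lying flat on the robot's side of the scales, 100 mm across, 48 mm high; origin: centre of underside. Loose; to be left where it is
- spray_can: spray can on the right of the table, 54 mm across, 165 mm high; origin: centre of underside. Loose; to be left where it is
- screwdriver: screwdriver lying on the robot's side of the scales, about 200 mm long, under 35 mm high; origin: under its middle. Loose; to be left where it is
- wrench: spanner lying on the left of the table, about 200 mm long, under 20 mm high; origin: under its middle. Loose; to be left where it is

How it is judged:
By the outcome, as a careful person would: the job done as asked, in the order asked, and still so for the second after the job is handed in, with the robot touching nothing.
It also fails if it takes over 38 s, if anything falls off the work surface, if the arm or the gripper's body presses on something with over 40 N, if the wrist force passes 120 N, or if a joint passes its speed limit or range.

ROBOT

A 6-joint arm with a two-finger parallel gripper is mounted at the origin on the work surface. World frame = base frame: x ahead of the robot, y to its left, z up, the work surface at z = 0. Lengths are in m, angles in rad, forces in N, time in s.
With the tool pointing down it reaches from about 0.35 to 0.95 m from the base axis. Payload 17.4 kg.
Tool frame: the origin (TCP) lies at the very end of the fingers, on their centre line; the grasp point (between the pads) lies 19 mm behind it; z points along the fingers, y is the direction in which the jaws open and shut (so a half turn about z gives the same grasp; the last joint's range is limited). The gripper opens to 93 mm and grips with 3 to 60 N. Pads are 15 mm wide; open, the fingers measure 128 mm over their backs; the gripper's body (75 mm by 188 mm) begins 65 mm behind the grasp point.
Start: joints at [1.157, 0.116, 1.442, -0, 1.584, -0.038], TCP at [0.248, 0.628, 0.219] pointing down, gripper open.
Joint ranges: [-2.83, 2.83], [-0.83, 2.19], [0.07, 2.5], [-1.14, 4.28], [0.01, 3], [-2.97, 2.97]. Speed limits (rad/s): [1.89, 1.89, 2.22, 3.14, 3.14, 3.14].

INTERFACE

Orientations are given as a 3x3 rotation matrix whose columns are the frame's x, y, z axes.
In Python, from rig import ctrl, vision, workorder gives the robot as it stands. Calls block until the motion is done:
- ctrl.move_pose(position, orientation): joint-space move of the TCP to a pose.
- ctrl.move_l(position, max_speed=0.15, orientation=None, contact_N=None): straight line of the TCP; orientation=None keeps the orientation; max_speed is the mean speed in m/s. With contact_N (N) it stops when the force on the tool has changed by that much, and returns True; else False.
- ctrl.move_j(angles): joint-space move.
- ctrl.command_gripper(opening, newtons=None): finger opening in m; newtons is the grip in N (None keeps the last); returns when the fingers have stopped.
- ctrl.wait(seconds).
- ctrl.inverse_kinematics(position, orientation): joint angles nearest the present ones, or None.
- vision.capture(name): name is "scene" or "top"; returns (picture, depth): 384x512x3 uint8, red, green, blue; 384x512 float32, m along the optical axis (not along the pixel's ray), 0 where there is no reading.
- vision.camera_params(name): a dict with "intrinsics" (3x3 intrinsics, pixels), "xyz" and "attitude" of the camera in the world. Camera axes: x right, y down, z forward; pixel columns grow to the right and rows downward; lengths in m; the calibration is good to about 2 mm. A picture is of the moment at which its call begins. camera_params takes no time and is no camera call.
A pose or a line that the arm cannot do raises ctrl.IKError and nothing moves.
- workorder.finish_job(): hands the job in, once; it reports no verdict.
Readings, each from a call of its own:
- ctrl.current_time(): time.
- ctrl.current_qpos(): joint angles.
- ctrl.current_joint_vel(): joint speeds.
- ctrl.current_effort(): joint torques, N m.
- ctrl.current_position(): TCP position.
- ctrl.current_ee_rot(): TCP orientation.
- ctrl.current_ft_force(): force on the tool from outside, world axes, zero at the start.
- ctrl.current_torque(): the same for the moment, N m.
- ctrl.current_opening(): finger opening in m.
Only numpy, scipy, OpenCV 4.12 (cv2) and the standard library are available. Lean on these libraries where they do the work, as an engineer would, in place of code of your own. Each camera call takes 0.05 s, during which the arm holds its last target.

## Working session

There is one attempt and no reset: what is moved stays moved. The work goes in short steps, each a Python script; the robot and the scene stay as the last script left them, time stands still between calls to the robot, and variables do not carry over. Pictures are saved under pics/ and viewed, and the job is handed in when it is done.

```bash
mkdir -p pics; ls
python3 - <<'E'
from rig import ctrl, vision
import cv2,numpy as np
for n in("top","scene"):
    p,d=vision.capture(n); cv2.imwrite(f"pics/{n}0.png",p[:,:,::-1]); np.savez(f"{n}0.npz",p=p,d=d)
    c=vision.camera_params(n); print(n,c)
print(ctrl.current_time(),ctrl.current_ee_rot(),ctrl.current_opening())
E
```

```text
pics
top {'intrinsics': array([[367.69146741,   0.        , 253.45376791],
       [  0.        , 367.69146741, 194.14422978],
       [  0.        ,   0.        ,   1.        ]]), 'xyz': array([0.3783503 , 0.00162037, 1.10950168]), 'attitude': array([[ 0.02648435, -0.99693028,  0.07367895],
       [-0.99964441, -0.02618336,  0.00504823],
       [-0.00310357, -0.07378645, -0.99726924]])}
scene {'intrinsics': array([[456.56963121,   0.        , 250.52145918],
       [  0.        , 456.56963121, 183.43458339],
       [  0.        ,   0.        ,   1.        ]]), 'xyz': array([ 0.99165542, -0.9569967 ,  0.8323995 ]), 'attitude': array([[ 0.88491564,  0.2550189 , -0.38973025],
       [ 0.46553069, -0.51005384,  0.72327468],
       [-0.01433469, -0.82146847, -0.57007374]])}
0.1 [[-9.30218711e-01  3.67005416e-01 -4.17509963e-04]
 [ 3.67005650e-01  9.30218259e-01 -9.17975330e-04]
 [ 5.14734732e-05 -1.00714634e-03 -9.99999492e-01]] 0.09257544425328026
```

View pics/top0.png

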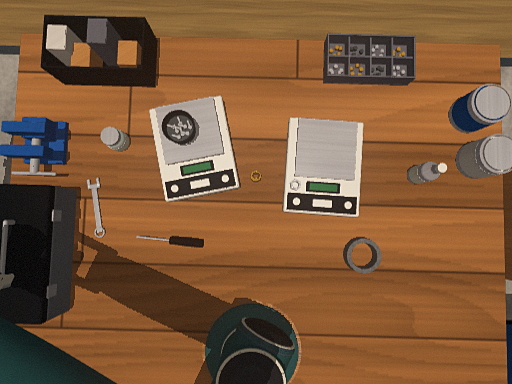

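View pics/scene0.png

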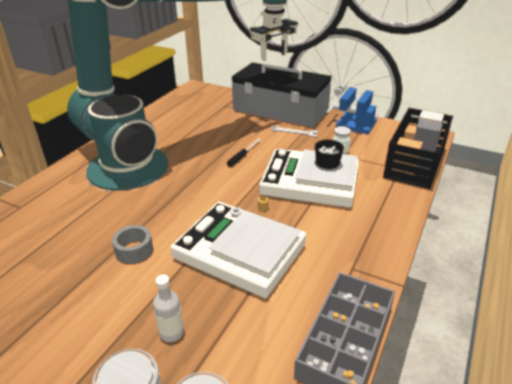

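The empty-pan scale is the right one: in the top view its pan is at about (330,150), the tare bar at about (322,203), the round keys at about (295,201) and (347,205), and the nut at about (294,185). The loaded scale is on the left, with its cup at about (180,127). Next I'll measure these points.

```bash
cat > h.py <<'E'
import numpy as np,cv2
from rig import ctrl,vision
def ray(n,uv,z):
    c=vision.camera_params(n);R=c["attitude"];d=R@np.linalg.inv(c["intrinsics"])@np.array([uv[0],uv[1],1.]);o=c["xyz"]
    return o+d*(z-o[2])/d[2]
def proj(n,P):
    c=vision.camera_params(n);q=c["intrinsics"]@(c["attitude"].T@(np.array(P)-c["xyz"]));return q[:2]/q[2]
E
python3 - <<'E'
from h import *
p=np.load("top0.npz");d=p["d"];p=p["p"]
g=cv2.cvtColor(p,cv2.COLOR_RGB2GRAY)
hsv=cv2.cvtColor(p,cv2.COLOR_RGB2HSV)
x0,y0,x1,y1=275,108,375,225
# keys: bright blobs in dark strip
m=np.zeros_like(g);m[192:214,284:360]=(g[192:214,284:360]>120)
n,l,s,c=cv2.connectedComponentsWithStats(m)
for i in range(1,n):
    if 8<s[i,4]<400: print("blob",s[i],c[i].round(1),ray("top",c[i],.06).round(4))
# housing outline (low saturation)
m=np.zeros_like(g);m[y0:y1,x0:x1]=((hsv[...,1]<60))[y0:y1,x0:x1]
m=cv2.morphologyEx(m,cv2.MORPH_CLOSE,np.ones((9,9)))
cs=max(cv2.findContours(m,0,2)[0],key=cv2.contourArea)
r=cv2.minAreaRect(cs);print("rect",r)
b=cv2.boxPoints(r);W=np.array([ray("top",q,.05) for q in b]);print(W.round(4),np.linalg.norm(np.diff(W,axis=0),axis=1),W.mean(0))
# pan: gray
print("depth pan",d[150,330], "g pan/housing",g[150,330],g[160,289])
for q in((150,330),(203,322),(165,288)): 
    K=vision.camera_params("top");print(q,(K["xyz"]+K["attitude"]@np.linalg.inv(K["intrinsics"])@np.array([q[1],q[0],1.])*d[q]).round(4))
v=cv2.resize(p[100:225,270:380],None,fx=5,fy=5,interpolation=cv2.INTER_CUBIC)
cv2.imwrite("pics/crop.png",v[:,:,::-1])
s=np.load("scene0.npz")["p"];v=cv2.resize(s[190:300,160:320],None,fx=5,fy=5,interpolation=cv2.INTER_CUBIC);cv2.imwrite("pics/crops.png",v[:,:,::-1])
E
```

```text
blob [293 197   7   8  46] [296.  200.9] [ 0.4397 -0.1151  0.06  ]
blob [312 199  20   9 154] [321.9 202.9] [ 0.436 -0.189  0.06 ]
blob [344 201   8   8  47] [347.6 204.7] [ 0.4328 -0.2624  0.06  ]
rect ((323.10467529296875, 166.8328857421875), (76.32609558105469, 94.76963806152344), 3.990912914276123)
[[ 0.4088 -0.0757  0.05  ]
 [ 0.6865 -0.0893  0.05  ]
 [ 0.6763 -0.3125  0.05  ]
 [ 0.3994 -0.2947  0.05  ]] [0.2779713  0.22341941 0.27754413] [ 0.54275354 -0.19306174  0.05      ]
depth pan 1.0514495 g pan/housing 171 222
(150, 330) [ 0.5875 -0.2086  0.0696]
(203, 322) [ 0.4357 -0.1894  0.06  ]
(165, 288) [ 0.544  -0.091   0.0511]
```

View pics/crop.png

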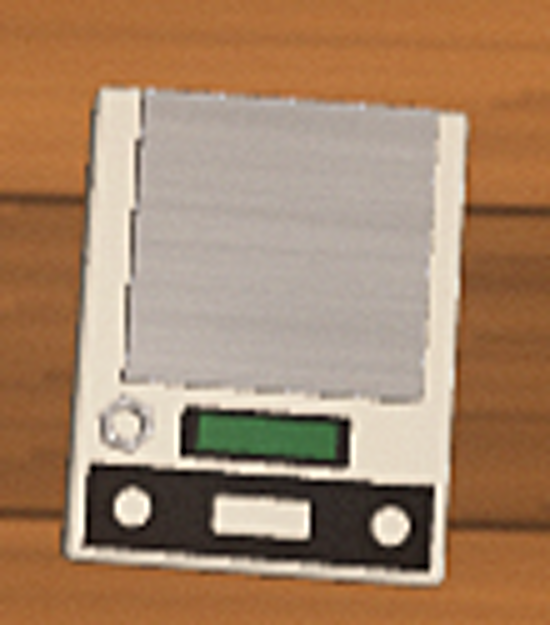

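View pics/crops.png

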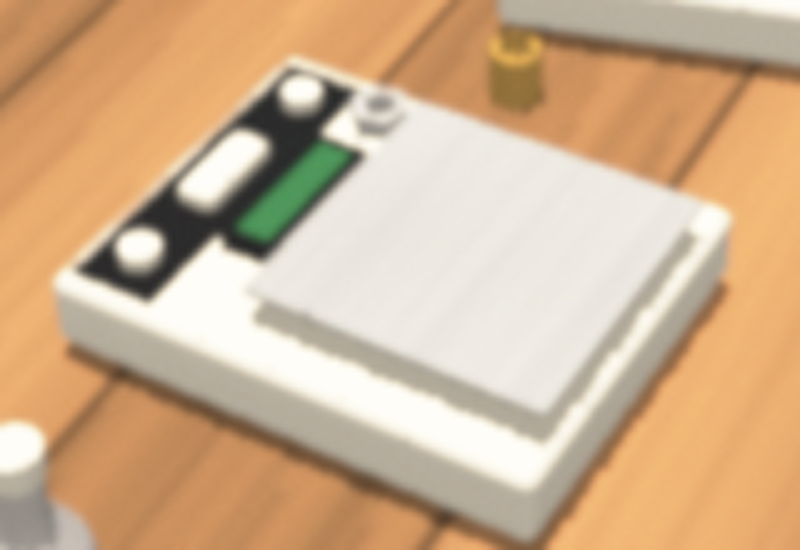

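Key spacing measures 74.0 and 73.5 mm (74 expected) and the depths agree with the stated heights, with yaw about -0.047. The centre computed from the keys also agrees with the housing rectangle to 1.5 mm. Next: close the fingers and move over the pan.

```bash
cat >> h.py <<'E'
tare=np.array([.436,-.189]);yv=np.array([.4397-.4328,-.1151+.2624,0]);yv/=np.linalg.norm(yv)
xv=np.array([yv[1],-yv[0],0]);pan=tare+.156*xv[:2]
Rt=np.column_stack([-xv,yv,[0,0,-1.]])
E
python3 - <<'E'
from h import *
print(pan,np.linalg.det(Rt))
p=ctrl.current_position()
ctrl.move_l([p[0],p[1],.26],max_speed=.2)
ctrl.command_gripper(0.0,10)
ctrl.move_pose([*pan,.20],Rt)
ctrl.move_l([*pan,.10],max_speed=.12)
ctrl.wait(.2)
print(ctrl.current_time(),ctrl.current_position(),ctrl.current_opening(),[ctrl.current_ft_force().round(2) for _ in range(3)])
p,d=vision.capture("scene");cv2.imwrite("pics/s1.png",p[:,:,::-1])
E
```

```text
[ 0.59182913 -0.19629953] 1.0
6.225 [ 0.59211705 -0.19642527  0.10077801] 0.0007158532782501822 [array([-0.25,  0.63, -0.62]), array([-0.25,  0.63, -0.62]), array([-0.25,  0.63, -0.62])]
```

View pics/s1.png

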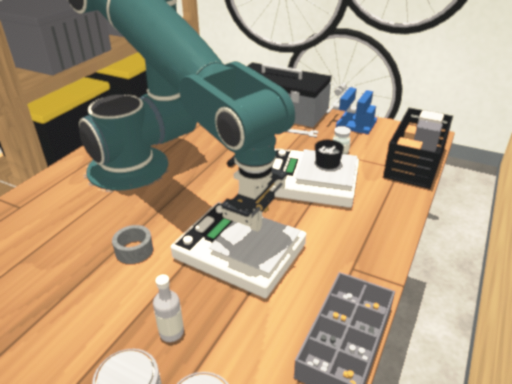

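The closed fingers are above the middle of the pan, at about (240,225), and nothing has been disturbed. Now I'll press the pan.

Run:
```python
from h import *
ctrl.move_l([*pan,.078],max_speed=.08)
f0=ctrl.current_ft_force()
r=ctrl.move_l([*pan,.0655],max_speed=.015,contact_N=5.5)
print(r,ctrl.current_position(),(ctrl.current_ft_force()-f0).round(2),ctrl.current_time())
ctrl.wait(.4)
print(ctrl.current_position(),(ctrl.current_ft_force()-f0).round(2))
```

```text
True [ 0.59194301 -0.19633927  0.06647207] [-1.5   0.79  5.24] 7.45
[ 0.59194622 -0.19632497  0.06666515] [-2.05  1.05  5.25]
```

Run:
```python
from h import *
p=ctrl.current_position()
ctrl.move_l([*pan,.0647],max_speed=.01); ctrl.wait(.2)
print(ctrl.current_position(),ctrl.current_ft_force().round(2))
ctrl.move_l([*pan,.11],max_speed=.06)
ctrl.wait(.3)
print(ctrl.current_position(),ctrl.current_ft_force().round(2))
ctrl.move_l([*tare,.10],max_speed=.12)
ctrl.wait(.2)
print(ctrl.current_position(),ctrl.current_ft_force().round(2),ctrl.current_time())
for n in("top","scene"):
    q,d=vision.capture(n);cv2.imwrite(f"pics/{n}2.png",cv2.resize(q[100:240,250:400] if n=="top" else q[150:300,130:330],None,fx=4,fy=4)[:,:,::-1])
```

```text
[ 0.5919565  -0.19633371  0.06520138] [-2.66  1.68  7.26]
[ 0.59174734 -0.19629528  0.10976656] [-0.02 -0.01  0.94]
[ 0.4362114  -0.18896359  0.09988772] [-0.28  0.2  -0.92] 11.2083
```

View pics/scene2.png

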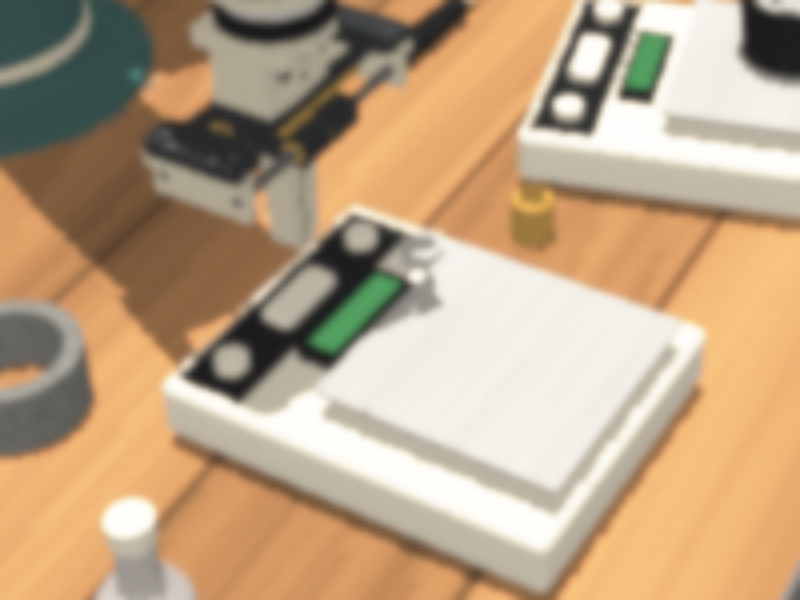

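View pics/top2.png

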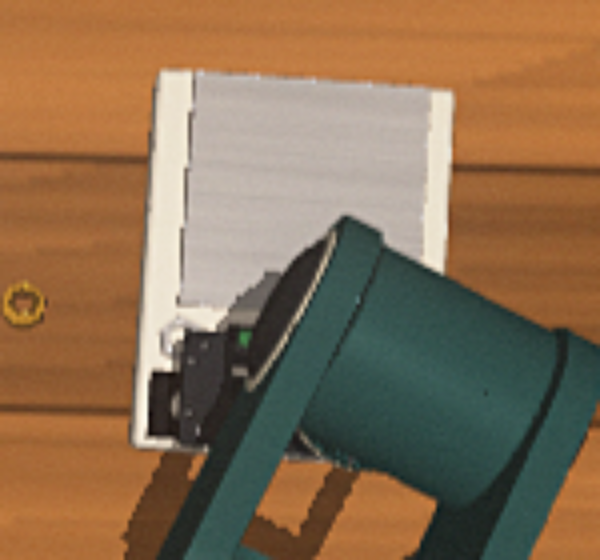

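The pan is back up and the nut is unmoved at about (294,185). In the scene crop the fingertips are at about (290,240), above and behind the bar at (300,297). I'll check that projection numerically before pressing.

Run:
```python
from h import *
for P in([*tare,.1],[*tare,.06]): print((proj("scene",P)-[130,150])*4)
f=[]
for i in range(4): ctrl.wait(.05); f.append(ctrl.current_ft_force().round(2))
print(f)
```

```text
[292.19858841 238.47556827]
[296.63389325 286.00371622]
[array([ 0.39, -0.78, -0.05]), array([0.21, 0.36, 0.37]), array([0.29, 0.06, 0.46]), array([-1.55, -0.94, -0.07])]
```

The fingertip matches its projection, and so does the bar once its visible side face is allowed for. Now I'll press the tare key.

Run:
```python
from h import *
ctrl.move_l([*tare,.066],max_speed=.08); ctrl.wait(.15)
f0=ctrl.current_ft_force();print(f0)
r=ctrl.move_l([*tare,.0535],max_speed=.012,contact_N=5.5)
print(r,ctrl.current_position(),(ctrl.current_ft_force()-f0).round(2),ctrl.current_time())
for i in range(3): ctrl.wait(.15); print(ctrl.current_position().round(4),(ctrl.current_ft_force()-f0).round(2))
```

```text
[ 0.05792856 -0.04730516  0.58232831]
True [ 0.4359889  -0.18901125  0.05422532] [-0.77  0.77  4.53] 13.175
[ 0.436  -0.189   0.0543] [-0.98  0.35  4.61]
[ 0.4361 -0.189   0.0543] [-0.75  0.34  4.87]
[ 0.436  -0.189   0.0542] [-0.18  0.16  5.82]
```

The key is about 5.7 mm down at about 5 N. Now I'll release it and withdraw.

Run:
```python
from h import *
ctrl.move_l([*tare,.10],max_speed=.06)
ctrl.move_l([*tare,.26],max_speed=.2)
ctrl.move_pose([.248,.60,.26],Rt)
ctrl.wait(.3)
print(ctrl.current_time(),ctrl.current_ft_force().round(2))
for n in("top","scene"):
    q,d=vision.capture(n);cv2.imwrite(f"pics/{n}3.png",q[:,:,::-1])
    o=np.load(f"{n}0.npz"); 
    df=cv2.absdiff(q,o["p"]).max(2);cv2.imwrite(f"pics/{n}3d.png",np.hstack([q[:,:,::-1],cv2.merge([df]*3)])[:, ::1] if 0 else df)
    if n=="top":
        print("diff over empty scale",df[105:220,280:368].max(),"tare depth chg",np.abs(d-o["d"])[200:206,314:330].mean(),"pan",(d-o["d"])[130:170,300:350].mean(),"loaded",df[92:202,148:242].max(),"weight",df[168:184,248:264].max())
```

```text
18.6417 [ 0.06 -0.48 -1.17]
diff over empty scale 13 tare depth chg 0.0020666048 pan 0.0010901467 loaded 13 weight 12
```

View pics/top3.png

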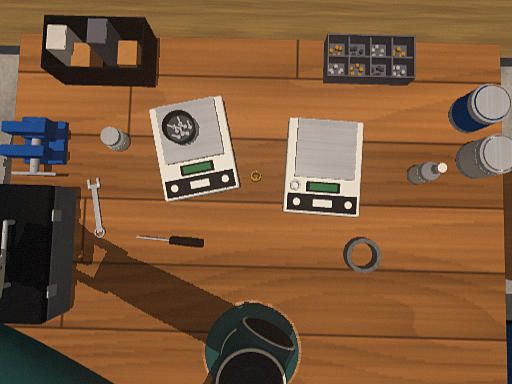

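View pics/scene3d.png

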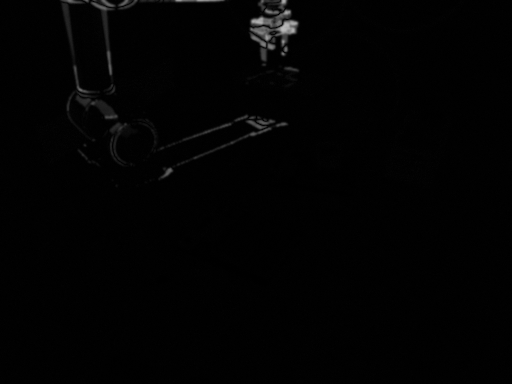

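The picture differences show only the arm and its shadow. The pan's mean depth changed by 1.1 mm, so I'll check whether that is noise common to the whole view.

Run:
```python
from h import *
o=np.load("top0.npz")["d"]
for k in range(3):
    d=vision.capture("top")[1]; e=d-o
    print([round(float(np.median(x[x!=0]))*1e3,2) for x in(e[130:170,300:350],e[140:160,200:218],e[250:300,200:300],e[230:300,400:480],e[200:206,314:330])])
```

```text
[0.04, -0.25, -0.02, 0.06, 0.37]
[-0.0, 0.23, 0.08, -0.01, -0.03]
[0.05, 0.21, 0.03, 0.02, 0.22]
```

It was noise: the median changes at the pan and key are under 0.4 mm. Handing in.

```bash
python3 -c "
from rig import ctrl,workorder
print(workorder.finish_job(),ctrl.current_time())"
```

```text
the job is handed in; nothing more can be done
the job is handed in; nothing more can be done
```

I woke the right-hand scale, the one with the empty pan, then pressed its tare key and handed the job in. The last clock reading was 18.6 s, just before three more short camera shots, well under the 38 s limit.

- **Pan:** I pressed its centre with closed fingertips to about 6.8 mm down at about 7 N, then let it come back up.
- **Tare key:** I pressed it about 5.7 mm down, at about 5 to 6 N, for roughly half a second. I then let go and moved the arm well away.
- **Final checks:**
  - The before and after pictures show no change on either scale or the weight. In the scene view, only the arm and its shadow differ.
  - The pan and the key read within 0.4 mm of their starting heights.
  - One averaged depth check had shown a 1.1 mm shift at the pan and 2.1 mm at the key. Three repeat captures using the median did not confirm it, so I took it as noise.
- **Not checked:** the scale's display gives no visible sign of waking or taring, so I could not confirm that directly.

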